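Nest a mixing cup loosely on the leaning cup former

ROBOT

A 7-joint arm with a two-finger parallel gripper is mounted at the origin on a cart in front of the work surface, level with it; the furniture and walls round the work are solid. World frame = base frame: x ahead of the robot, y to its left, z up, the work surface at z = 0. Lengths are in mm, angles in degrees, forces in N, time in s.
With the tool pointing down it reaches from about 425 to 1025 mm from the base axis. Payload 9.4 kg.
Tool frame: the origin (TCP) lies midway between the tips of the shut fingers; the grasp point (between the pads) lies 19 mm behind it (env.hold_point_z is the distance from the TCP to the grasp point, in mm); z points along the fingers, y is the line along which they close (so a half turn about z gives the same grasp; the last joint's range is limited). The gripper opens to 85 mm and grips with 20 to 120 N. Pads are 22 mm wide; open, the fingers measure 114 mm over their backs; the gripper's body (76 mm by 85 mm) begins 54 mm behind the grasp point. The pads swing forward as they close: fully open they stand 13 mm farther back than shut.
Start: joints at [66.251, 34.337, -0.143, 91.639, 0.103, 54.024, -4.572], TCP at [240.264, -684.03, 231.275] pointing down, gripper open.
Joint ranges: [-147.43, 147.43], [-19.82, 112.94], [-74.19, 73.91], [6.32, 146.72], [-59.91, 239.91], [6.04, 106.73], [-150.56, 150.56]. Speed limits (degrees/s): [127.2, 127.2, 172.46, 172.46, 180, 180, 180].

INTERFACE

Orientations are given as a 3x3 rotation matrix whose columns are the frame's x, y, z axes.
In Python, from rig import env gives the robot as it stands.
- The arm moves only by the shell command python3 -m jog 'ROWS' [FORCE]. ROWS is JSON, a list that holds one entry, the list of rows, each a list of 7 numbers: the opening, from 0 (shut) to 1 (fully open), then the shift along the world's x, y, z in units of 30 mm (1.0 is 30 mm), then the turn, a rotation vector about the world's x, y, z in units of 6 degrees (1.0 is 6 degrees). In form: [[[claw, dx, dy, dz, wx, wy, wz], ...]]. A call has 1 to 20 rows; each row is the pose to reach, as a shift and turn from the pose commanded when the call began; what a row does not reach only later rows make up. A row lasts 1/10 s, in which the tool goes at most 50 mm and 8.59 degrees, less where a joint would pass 70% of its speed; a pose out of reach is approached as far as the arm can. A call with a gripper value outside its range is refused whole. The fingers move at their own pace and stop on an object; FORCE is the grip in N (left out, the last holds). Time passes only in rows, so rows that repeat a pose let the fingers close. It gives the time, the measured TCP pose, the force, the opening and the grip force at its end, in the units of the state.
- env.read_state(): the state, without advancing time (a new reading comes with each control period).
- env.snapshot(name): name is "scene" or "top" or "wrist"; returns a dict with "pixels" (384x512x3 uint8, red, green, blue), "fovy" (degrees; the focal length in pixels is half the picture's height over the tangent of half this angle, whatever the lens; pixels are square), "cx", "cy" (the principal point, pixels), "R" (3x3) and "t" (3): a world point X has camera coordinates R X + t. Camera axes: x right, y down, z forward; pixel columns grow to the right and rows downward; lengths in mm; the calibration is good to about 2 mm. A picture is of the moment at which its call begins. There is no depth.
- env.job_done(): hands the job in; it is judged then, once.
The state is a dict: "t": time; "joints": joint angles; "qvel": joint speeds; "effort": joint torques, N m; "eef_pos": TCP position; "tool_rot": TCP orientation; "contact_force": force on the tool from outside, world axes, zero at the start; "torque": the same for the moment, N m; "width": finger opening in mm; "finger_force": force on a finger pad.
Only numpy, scipy, OpenCV 4.12 (cv2) and the standard library are available. Lean on these libraries where they do the work, as an engineer would, in place of code of your own. Each camera call takes 0.05 s, during which the arm holds its last target. There are 200 camera calls.

TASK

Put the blue tapered mixing cup away: take it as it stands, mouth down, and slip it over the leaning white former of the cup stand. Guide it down until its rim is over the former's yellow band, where the two tapers just meet, and let go there; do not drop it on. Do not press hard: the former rides on a spring, and if its red ring is pushed down into the steel collar the cup has jammed. The orange cup is too small for this former: leave it and the other things on the counter where they are.

Things in the scene. Friction and masses are not known exactly. Their poses are not given: they have to be found in the camera images.
- blue_cup: Blue tapered cup, loose, about 70 g, mouth down on the counter. Origin: centre of its open mouth (the rim, underneath); z along its axis to the closed end at 100 mm. Outside 68 mm wide at the rim, tapering evenly to 49 mm at z = 66 mm, then a straight grip band 49 mm wide up to 100 mm. Wall 3 mm: inside 62 mm at the mouth, 43 mm at z = 66 mm, where the solid band closes it. Round: yaw is free.
- stand: Grey base plate of the cup stand, 140 x 110 x 12 mm, fixed to the counter. Origin under its centre, z up; the former leans towards the plate's -x side. The collar's mouth is centred 15 mm to +x and 68 mm above this origin.
- orange_cup: Smaller orange cup of the same shape, loose, mouth down: 54 mm wide at the rim, 39 mm wide grip band, 80 mm tall. Origin at the centre of its mouth, z up. Leave it alone.
- black_tin: Small ink tin with a black rim, loose, 69 mm wide, 53 mm tall, origin under its centre. Leave it alone.
- tape_roll: Blue roll of tape lying flat, loose, 93 mm wide, 24 mm tall, origin under its centre. Leave it alone.
- former_fit (a point): Point on the axis of the white tapered former, moving with it, inside its yellow band: the centre of the blue cup's rim comes here when the two tapers just meet. z points along the former's axis, obliquely up towards its free end, leaning 32 deg (0.56 rad) from vertical. The cup's own weight is enough to keep it on; it need not be pressed.
- former (a joint): How far (m) the white former is pressed along its axis into its steel collar (82 mm wide): 0 at rest, 0.014 at the stop. The spring yields from 3 N, then 1.2 N per mm. At rest it stands 81 mm out of the collar, 69 mm wide there and 46 mm at 78 mm; the fit point is 24 mm above the collar. From the collar up: red to 10 mm, white to 16 mm, yellow to 36 mm, then white.

How it is judged (in metres and radians):
On the way:
1. the cup, held in the gripper, has been guided down over the former until its rim is at most 22 mm short of where the tapers meet (z of blue_cup in the frame of former_fit between -0.008 and 0.022 m and angle between the z axis of blue_cup and the z axis of former_fit, either way round below 0.15 rad and x of blue_cup in the frame of former_fit between -0.008 and 0.008 m and y of blue_cup in the frame of former_fit between -0.008 and 0.008 m and contact force between blue_cup and the fingers above 0.5 N), for 0.1 s.
At the end, for the whole second after the job is handed in: The blue cup rests on the former, coaxial within 0.1 rad and 6 mm, its rim in the yellow band (8 mm below to 12 mm above the fit point), the former sprung back to within 4 mm of rest; the orange cup, black-rimmed tin and tape roll are within 30 mm of where they stood (z of blue_cup in the frame of former_fit between -0.008 and 0.012 m and angle between the z axis of blue_cup and the z axis of former_fit, either way round below 0.1 rad and x of blue_cup in the frame of former_fit between -0.006 and 0.006 m and y of blue_cup in the frame of former_fit between -0.006 and 0.006 m and linear speed of blue_cup below 0.02 m/s and distance of each of orange_cup, black_tin, tape_roll from where it was at the start of the episode below 0.03 m and value of joint former below 0.004 m); the robot touches nothing.
It fails at once if the cup is forced on until it jams: the former is pushed 10 mm into its collar, so that its red ring is gone (value of joint former above 0.01 m).
It fails at once if the orange cup, the black-rimmed tin or the tape roll is moved by more than 50 mm (distance of any of orange_cup, black_tin, tape_roll from where it was at the start of the episode above 0.05 m).
It also fails if it takes over 45 s, if anything falls off the work surface, if the arm or the gripper's body presses on something with over 40 N, if the wrist force passes 120 N, or if a joint passes its speed limit or range.

## Working session

There is one attempt and no reset: what is moved stays moved. The work goes in short steps, Python scripts to look and compute and a shell command to move; the robot and the scene stay as the last step left them, time stands still between calls to the robot, and variables do not carry over. Pictures are saved under pics/ and viewed, at most 10 in all, crops included, and the job is handed in when it is done.

```bash
ls; mkdir -p pics; python3 - <<'E'
from rig import env
import cv2,numpy as np,pickle
d={n:env.snapshot(n) for n in("scene","top")}
pickle.dump(d,open('s0.pkl','wb'))
for n in d:
    s=d[n];cv2.imwrite(f'pics/{n}0.png',s['pixels'][:,:,::-1]);print(n,s['fovy'],s['cx'],s['cy'],np.round(s['R'],3).tolist(),np.round(s['t'],1))
st=env.read_state();print(st['eef_pos'],np.round(st['tool_rot'],3).tolist(),env.hold_point_z)
E
```

```text
pics
scene 57.01155022742341 254.89921890004354 187.25427125407379 [[-0.413, -0.911, 0.013], [-0.504, 0.217, -0.836], [0.759, -0.352, -0.548]] [285.2 313.6 976.7]
top 49.43342767132909 253.32487873916554 190.6665586889835 [[-0.015, -1.0, 0.01], [-0.981, 0.012, -0.191], [0.191, -0.012, -0.982]] [  65.4  519.6 1153.6]
[ 240.13055459 -683.64360861  230.49920834] [[0.943, 0.331, -0.001], [0.331, -0.943, 0.001], [-0.0, -0.001, -1.0]] 18.700000000000003
```

View pics/scene0.png

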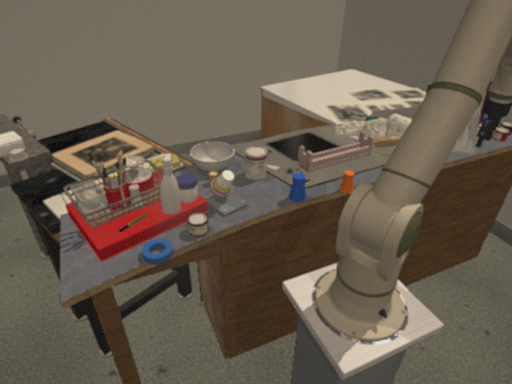

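View pics/top0.png

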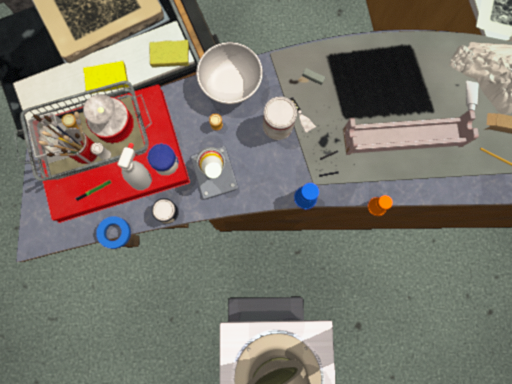

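The blue cup is at about (307,195) in top and (298,187) in scene. The stand is at about (213,172) in top and (228,190) in scene. I'll zoom in on the stand and cup.

```bash
python3 - <<'E'
import cv2,numpy as np,pickle
d=pickle.load(open('s0.pkl','rb'))
a=d['top']['pixels'][130:220,180:330,::-1];b=d['scene']['pixels'][155:245,175:325,::-1]
cv2.imwrite('pics/z0.png',np.vstack([cv2.resize(i[:,:,:],None,fx=3.3,fy=3.3,interpolation=2) if 0 else cv2.resize(i,(495,297),interpolation=2) for i in(a,b)]))
E
```

```text
(no output)
```

View pics/z0.png

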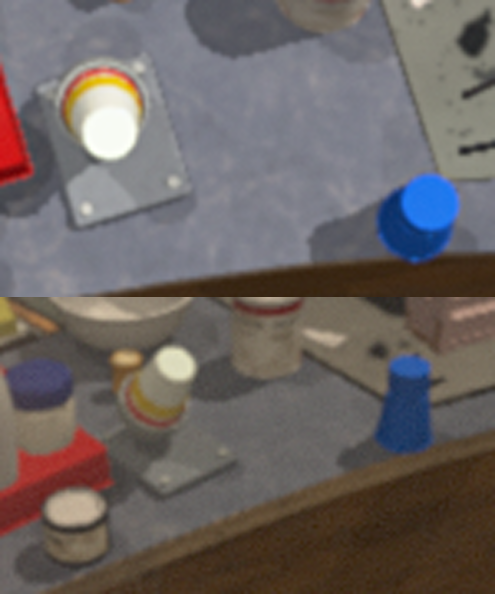

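The former leans towards the plate's near end (crop tip (110,133), collar (103,95)). Plate corners in the crop are at (38,90), (148,55), (190,188) and (78,228).

```bash
cat > h.py <<'E'
import numpy as np,cv2
def K(s):
    f=s['pixels'].shape[0]/2/np.tan(np.radians(s['fovy']/2));return f
def ray(s,p):
    p=np.atleast_2d(p).astype(float);f=K(s);R=np.array(s['R']);t=np.array(s['t'])
    d=np.c_[(p[:,0]-s['cx'])/f,(p[:,1]-s['cy'])/f,np.ones(len(p))]@R
    return -R.T@t,d
def onz(s,p,z):
    c,d=ray(s,p);return c+d*((z-c[2])/d[:,2])[:,None]
def proj(s,X):
    q=np.atleast_2d(X)@np.array(s['R']).T+s['t'];return q[:,:2]/q[:,2:]*K(s)+[s['cx'],s['cy']]
def tri(s1,p1,s2,p2):
    A=np.zeros((3,3));b=np.zeros(3)
    for s,p in((s1,p1),(s2,p2)):
        c,d=ray(s,p);d=d[0]/np.linalg.norm(d[0]);P=np.eye(3)-np.outer(d,d);A+=P;b+=P@c
    return np.linalg.solve(A,b)
E
python3 - <<'E'
from h import *
import pickle
d=pickle.load(open('s0.pkl','rb'));T,S=d['top'],d['scene']
c=np.array([[38,90],[148,55],[190,188],[78,228]])/3.3+[180,130]
w=onz(T,c,12);print('plate',w.round(1).tolist(),w.mean(0),[np.linalg.norm(w[i]-w[i-1]) for i in range(4)])
ux=(w[0]+w[1]-w[2]-w[3]);ux/=np.linalg.norm(ux);print('ux',ux,np.degrees(np.arctan2(ux[1],ux[0])))
o=w.mean(0);o[2]=0
for n,X in(('tip',o-28*ux+[0,0,136.7]),('collar',o+15*ux+[0,0,68])): print(n,(proj(T,X)-[180,130])*3.3,(proj(S,X)-[175,155])*3.3+[0,297])
# cup
hsv=cv2.cvtColor(T['pixels'],cv2.COLOR_RGB2HSV)
m=cv2.inRange(hsv,(100,150,60),(125,255,255));m[:, :250]=0
v=hsv[:,:,2][m>0];th=cv2.threshold(v,0,255,cv2.THRESH_OTSU)[0]
m2=((m>0)&(hsv[:,:,2]>th)).astype(np.uint8);ct=max(cv2.findContours(m2,0,2)[0],key=cv2.contourArea)
(x,y),r=cv2.minEnclosingCircle(ct);print((x,y),r,'cup',onz(T,(x,y),100))
hs=cv2.cvtColor(S['pixels'],cv2.COLOR_RGB2HSV);ms=cv2.inRange(hs,(100,150,40),(125,255,255));ms[:,:270]=0
def cen(m):
    M=cv2.moments(m,True);return M['m10']/M['m00'],M['m01']/M['m00']
print(cen(m),cen(ms),'tri',tri(T,cen(m),S,cen(ms)))
mo=cv2.inRange(hsv,(3,180,120),(15,255,255));mo[:,:340]=0;mo[:, 420:]=0;print('orange',onz(T,cen(mo),45))
E
```

```text
plate [[632.9, 243.0, 12.0], [665.0, 142.4, 12.0], [539.6, 104.6, 12.0], [504.2, 205.4, 12.0]] [585.42862729 173.85860457  12.        ] [np.float64(134.0267613120302), np.float64(105.65022040294892), np.float64(130.9691799965809), np.float64(106.78795468511095)]
ux [0.95872745 0.28432672 0.        ] 16.518607862432273
tip [[110.64047478 135.63447259]] [[176.22423401 360.99958073]]
collar [[103.37438107 108.47798156]] [[155.01613024 397.52452727]]
(310.0, 191.0) 8.602425575256348 cup [[507.75554574 -97.74904964 100.        ]]
(306.4853556485356, 195.60251046025104) (299.5331325301205, 187.4156626506024) tri [502.266554   -98.8270354   46.49151377]
orange [[ 469.89430156 -297.87326605   45.        ]]
```

```bash
R='x'; python3 -m jog '[[[1,8.85,19.55,0.6,0,0,0],[1,8.85,19.55,0.6,0,0,0],[1,8.85,19.55,0.6,0,0,0],[1,8.85,19.55,0.6,0,0,0],[1,8.85,19.55,0.6,0,0,0],[1,8.85,19.55,0.6,0,0,0],[1,8.85,19.55,0.6,0,0,0],[1,8.85,19.55,0.6,0,0,0],[1,8.85,19.55,0.6,0,0,0],[1,8.85,19.55,0.6,0,0,0],[1,8.85,19.55,0.6,0,0,0],[1,8.85,19.55,0.6,0,0,0],[1,8.85,19.55,0.6,0,0,0],[1,8.85,19.55,0.6,0,0,0],[1,8.85,19.55,0.6,0,0,0],[1,8.85,19.55,0.6,0,0,0],[1,8.85,19.55,0.6,0,0,0]]]' 40; python3 - <<'E'
from rig import env
import cv2,numpy as np,pickle
s=env.snapshot("wrist");pickle.dump(s,open('w1.pkl','wb'));cv2.imwrite('pics/w1.png',s['pixels'][:,:,::-1])
st=env.read_state();print(st['t'],st['eef_pos'],np.round(st['joints'],1),np.round(st['tool_rot'],3).tolist())
E
```

```text
t: 1.8
eef_pos: [505.1, -99.0, 249.1]
tool_rot: [[0.944, 0.329, -0.001], [0.329, -0.944, -0.0], [-0.001, 0.0, -1.0]]
contact_force: [0.7, 0.4, 0.2]
width: 85.2
finger_force: 0.0
1.85 [505.16788848 -98.95391329 249.19412487] [  9.2  18.8  -5.8 117.5   2.7  43.8 -69.1] [[0.944, 0.329, -0.0], [0.329, -0.944, -0.0], [-0.001, 0.0, -1.0]]
```

View pics/w1.png

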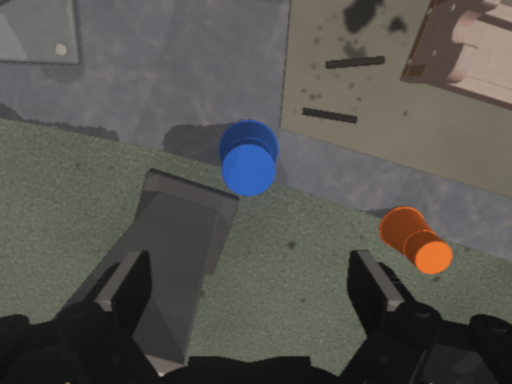

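The wrist view shows the cup's top disc at about (248,169) and the orange cup at (432,252), well clear.

```bash
python3 - <<'E'
from h import *
import pickle
s=pickle.load(open('w1.pkl','rb'))
hsv=cv2.cvtColor(s['pixels'],cv2.COLOR_RGB2HSV);m=cv2.inRange(hsv,(100,150,40),(125,255,255))
v=hsv[:,:,2][m>0];th=cv2.threshold(v,0,255,cv2.THRESH_OTSU)[0]
m2=((m>0)&(hsv[:,:,2]>th)).astype(np.uint8);ct=max(cv2.findContours(m2,0,2)[0],key=cv2.contourArea)
(x,y),r=cv2.minEnclosingCircle(ct);e=cv2.fitEllipse(cv2.convexHull(ct));print(x,y,r,e,onz(s,(x,y),100),onz(s,[(x-r,y),(x+r,y)],100))
E
```

```text
249.0634307861328 168.08209228515625 27.80317497253418 ((248.63540649414062, 169.34812927246094), (51.15821838378906, 54.07380676269531), 65.11214447021484) [[509.89091077 -96.86789988 100.        ]] [[ 501.75880429  -73.62538969  100.        ]
 [ 518.02316474 -120.11083161  100.        ]]
```

```bash
python3 -m jog '[[[1,0.1,0.05,-1.5,0,0,0],[1,0.1,0.05,-3,0,0,0],[1,0.1,0.05,-4.5,0,0,0],[1,0.1,0.05,-5.5,0,0,0],[1,0.1,0.05,-6.17,0,0,0],[1,0.1,0.05,-6.17,0,0,0],[1,0.1,0.05,-6.17,0,0,0],[0,0.1,0.05,-6.17,0,0,0],[0,0.1,0.05,-6.17,0,0,0],[0,0.1,0.05,-6.17,0,0,0],[0,0.1,0.05,-6.17,0,0,0],[0,0.1,0.05,-6.17,0,0,0],[0,0.1,0.05,-6.17,0,0,0],[0,0.1,0.05,-6.17,0,0,0],[0,0.1,0.05,-6.17,0,0,0],[0,0.1,0.05,-6.17,0,0,0]]]' 40
```

```text
t: 3.45
eef_pos: [509.4, -96.2, 65.5]
tool_rot: [[0.944, 0.331, 0.002], [0.331, -0.944, -0.0], [0.002, 0.001, -1.0]]
contact_force: [-1.5, 0.0, 7.4]
width: 48.0
finger_force: 39.7
```

```bash
python3 -m jog '[[[0,0,0,1,0,0,0],[0,0,0,2.5,0,0,0],[0,0,0,4,0,0,0],[0,0,0,5.5,0,0,0],[0,-0.03,1.4,6,0.2,-0.7,0],[0,-0.06,2.8,6,0.5,-1.6,0],[0,-0.09,4.2,6,0.8,-2.7,0],[0,-0.11,5.6,6,1.1,-3.7,0],[0,-0.14,7,5.8,1.4,-4.7,0],[0,-0.15,8.2,5.5,1.515,-5.11,0],[0,-0.15,8.2,5.35,1.515,-5.11,0],[0,-0.15,8.2,5.35,1.515,-5.11,0],[0,-0.15,8.2,5.35,1.515,-5.11,0],[0,-0.15,8.2,5.35,1.515,-5.11,0],[0,-0.15,8.2,5.35,1.515,-5.11,0]]]' 40;  python3 - <<'E'
from rig import env
import cv2,numpy as np,pickle
d={n:env.snapshot(n) for n in("scene","top","wrist")}
d['st']=st=env.read_state();pickle.dump(d,open('s2.pkl','wb'))
print(np.round(st['joints'],1))
a=d['top']['pixels'][130:220,180:280,::-1];b=d['scene']['pixels'][145:235,175:275,::-1]
cv2.imwrite('pics/z2.png',np.hstack([cv2.resize(i,(400,360),interpolation=2) for i in(a,b)]))
cv2.imwrite('pics/w2.png',d['wrist']['pixels'][:,:,::-1])
E
```

```text
t: 4.95
eef_pos: [510.8, 150.5, 257.9]
tool_rot: [[0.821, 0.328, 0.467], [0.297, -0.944, 0.141], [0.488, 0.023, -0.873]]
contact_force: [0.7, -1.0, -1.5]
width: 47.8
finger_force: 41.8
[ -20.9   11.9   -4.6  135.7   56.2    6.1 -150.5]
```

View pics/z2.png

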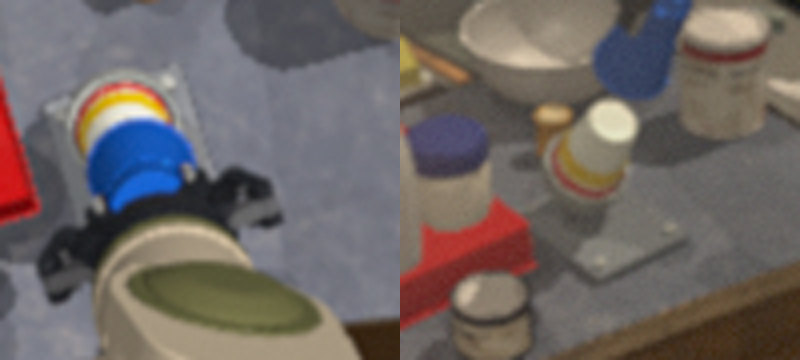

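View pics/w2.png

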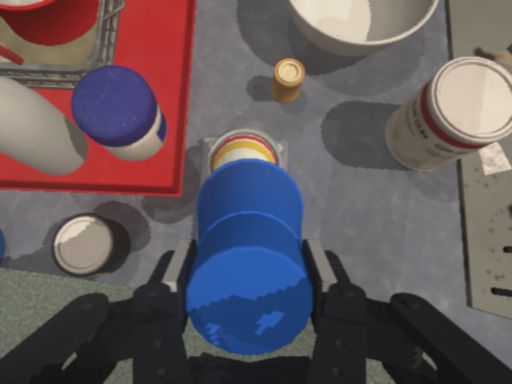

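The arm has run into the joint 6 and 7 limits (J6=6.1, J7=-150.5). The cup is round, so I'll spin the tool about its own axis by about 168°. That frees J7 so the wrist can take the other branch.

```bash
python3 -m jog '[[[0,0,0,0.5,-1.5,-0.45,2.5],[0,0,0,0.5,-2.1,-0.63,3.5],[0,0,0,0.5,-2.8,-0.84,4.7],[0,0,0,0.5,-3.5,-1.05,5.9],[0,0,0,0.5,-4.2,-1.3,7.1],[0,0,0,0.5,-4.9,-1.5,8.3],[0,0,0,0.5,-5.6,-1.7,9.4],[0,0,0,0.5,-6.4,-1.9,10.6],[0,0,0,0.5,-7.1,-2.1,11.9],[0,0,0,0.5,-7.8,-2.3,13],[0,0,0,0.5,-8.5,-2.5,14.2],[0,0,0,0.5,-9.2,-2.7,15.4],[0,0,0,0.5,-9.9,-3,16.6],[0,0,0,0.5,-10.6,-3.2,17.8],[0,0,0,0.5,-11.4,-3.4,19],[0,0,0,0.5,-12.1,-3.6,20.2],[0,0,0,0.5,-12.8,-3.8,21.4],[0,0,0,0.5,-13.5,-4,22.5],[0,0,0,0.5,-14.2,-4.2,23.7],[0,0,0,0.5,-14.2,-4.2,23.7]]]' 40;  python3 - <<'E'
from rig import env
import numpy as np
print(np.round(env.read_state()['joints'],1))
E
```

```text
t: 7.1
eef_pos: [511.5, 147.6, 272.4]
tool_rot: [[-0.822, -0.146, 0.55], [-0.076, 0.986, 0.147], [-0.564, 0.079, -0.822]]
contact_force: [-0.2, -0.0, -1.2]
width: 48.0
finger_force: 41.8
[-10.   11.  -18.7 138.  104.5  10.8 -31.9]
```

```bash
python3 -m jog '[[[0,0,0,0,0,0,0],[0,0,0,0,0,0,0],[0,0,0,0,0,0,0],[0,0,0,0,0,0,0],[0,0,0,0,0,0,0],[0,0,0,0,0,0,0]]]' 40;  python3 - <<'E'
from rig import env
import numpy as np
print(np.round(env.read_state()['joints'],1))
E
```

```text
t: 7.7
eef_pos: [511.3, 149.6, 272.4]
tool_rot: [[-0.823, -0.146, 0.55], [-0.075, 0.986, 0.149], [-0.564, 0.082, -0.822]]
contact_force: [0.8, -0.1, -0.8]
width: 47.5
finger_force: 41.8
[-10.2  11.  -18.7 138.  104.5  10.9 -32.1]
```

```bash
python3 -m jog '[[[0,0,0,-0.4,0,0.2,0],[0,0,0.03,-0.8,0,0.47,0.07],[0,0,0.07,-1.3,0,0.47,0.07],[0,0,0.07,-1.85,0,0.47,0.07],[0,0,0.07,-1.85,0,0.47,0.07],[0,0,0.07,-1.85,0,0.47,0.07],[0,0,0.07,-1.85,0,0.47,0.07]]]' 40;  python3 - <<'E'
from rig import env
import cv2,numpy as np,pickle
d={n:env.snapshot(n) for n in("scene","top","wrist")}
d['st']=st=env.read_state();pickle.dump(d,open('s3.pkl','wb'))
print(np.round(st['joints'],1),st['eef_pos'],np.round(st['tool_rot'],3).tolist())
a=d['top']['pixels'][130:220,180:280,::-1];b=d['scene']['pixels'][145:235,175:275,::-1];c=d['wrist']['pixels'][:,:,::-1]
cv2.imwrite('pics/z3.png',np.hstack([np.vstack([cv2.resize(i,(300,270),interpolation=2) for i in(a,b)]),cv2.resize(c,(500,375))[0:375] if 0 else cv2.copyMakeBorder(cv2.resize(c,(500,375)),0,165,0,0,0)]))
E
```

```text
t: 8.4
eef_pos: [511.5, 151.5, 217.1]
tool_rot: [[-0.849, -0.149, 0.507], [-0.081, 0.985, 0.153], [-0.522, 0.089, -0.848]]
contact_force: [0.4, -0.0, -0.4]
width: 48.2
finger_force: 41.8
[ -2.6  18.5 -28.8 139.5 118.4  16.6 -45.7] [511.4655623  151.84273503 217.61845903] [[-0.848, -0.149, 0.508], [-0.081, 0.985, 0.153], [-0.523, 0.089, -0.847]]
```

View pics/z3.png

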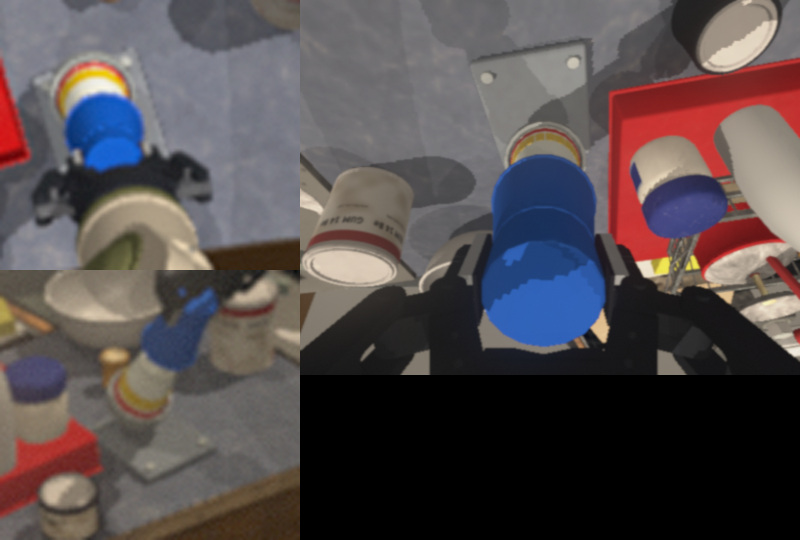

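The wrist is well placed now and the cup sits above the former, roughly coaxial. Next I'll measure the residual lateral offsets in each view, comparing midlines with the predicted axes.

```bash
cat > off.py <<'E'
from h import *
import pickle
def mid(s,mask,A,B,lo,hi,step):
    """median midline offset (px, right of A->B) of mask between fractions lo..hi of A->B; mm per px there"""
    p=proj(s,[A,B]);u=p[1]-p[0];L=np.linalg.norm(u);u/=L;n=np.array([-u[1],u[0]])
    ys,xs=np.nonzero(mask);q=np.c_[xs,ys]-p[0];a=q@u/L;v=q@n
    k=(a>lo)&(a<hi)&(abs(v)<step);a,v=a[k],v[k]
    b=np.round(a*L).astype(int);m=[((v[b==i].min()+v[b==i].max())/2,np.ptp(v[b==i])) for i in np.unique(b)]
    m=np.array(m);z=(np.array(s['R'])@((A+B)/2)+s['t'])[2];sc=z/K(s)
    # world direction of +n in the image
    w=np.array(s['R']).T@np.array([n[0],n[1],0]);return len(m),np.round(m[:,0]*sc,1),np.round(m[:,1]*sc,0),np.round(w,2)
def masks(s):
    h=cv2.cvtColor(s['pixels'],cv2.COLOR_RGB2HSV)
    return cv2.inRange(h,(100,130,40),(125,255,255)),cv2.inRange(h,(16,90,90),(32,255,255))
E
python3 - <<'E'
from off import *
d0=pickle.load(open('s0.pkl','rb'));d=pickle.load(open('s3.pkl','rb'))
st=d['st'];tz=np.array(st['tool_rot'])[:,2];P=np.array(st['eef_pos'])
rim=P+65.5*tz; a=np.array([-.508,-.151,.848]);F=np.array([587.6,174.5,88.4])
for n in('top','scene','wrist'):
    s=d[n];b,y=masks(s)
    print(n,'cup',*mid(s,b,rim,rim-65*tz,0.02,.85,{'wrist':140}.get(n,17)))
    s=d[n] if n=='wrist' else d0[n];b,y=masks(s)
    print(n,'former',*mid(s,y,F-10*a,F+12*a,-.3,1.3,{'wrist':90}.get(n,17)))
E
```

```text
top cup 8 [-1.8 -1.5 -0.8 -4.2 -4.4 -3.7 -3.  -3.9] [58. 64. 64. 56. 53. 48. 48. 40.] [-0.25  0.97 -0.06]
top former 3 [1.7 1.1 1.8] [64. 62. 62.] [-0.24  0.97 -0.06]
scene cup 1 [-27.] [0.] [-0.61 -0.68 -0.41]
scene former 6 [-13.4 -45.2 -17.2 -47.3 -46.7 -46.9] [81. 32. 92. 25. 30. 27.] [-0.61 -0.68 -0.41]
wrist cup 41 [-5.4 -0.6 -0.6 -0.6 -0.7 -0.7 -0.7 -0.7 -0.7 -0.7 -0.7 -0.4 -0.4 -0.4
 -0.4 -0.4 -0.4 -0.4 -0.4 -0.4 -0.4 -0.4 -0.4 -0.4 -0.4 -0.4 -0.4 -0.4
 -0.5 -0.5 -0.5 -0.5 -0.5 -0.8 -0.8 -0.8 -1.  -1.  -0.8 -0.8 24. ] [49. 59. 59. 59. 59. 59. 59. 59. 59. 59. 59. 58. 58. 57. 57. 57. 57. 57.
 57. 57. 57. 57. 57. 57. 57. 57. 57. 57. 57. 57. 57. 57. 57. 57. 57. 57.
 58. 58. 59. 59.  9.] [ 0.15 -0.98 -0.09]
wrist former 1 [-33.1] [1.] [ 0.15 -0.98 -0.09]
```

```bash
python3 - <<'E'
from off import *
d=pickle.load(open('s3.pkl','rb'));d0=pickle.load(open('s0.pkl','rb'))
st=d['st'];tz=np.array(st['tool_rot'])[:,2];P=np.array(st['eef_pos']);rim=P+65.5*tz
a=np.array([-.508,-.151,.848]);F=np.array([587.6,174.5,88.4])
for n in('scene','wrist'):
    print(n,'fit',proj(d[n],F),'rim',proj(d[n],rim),'tip',proj(d[n],F+57*a))
h=cv2.cvtColor(d['wrist']['pixels'],cv2.COLOR_RGB2HSV)
for r in (134,140,146,150,154): print(r,[tuple(int(v) for v in h[r,c]) for c in range(208,292,6)])
h=cv2.cvtColor(d0['scene']['pixels'],cv2.COLOR_RGB2HSV)
for r in range(172,196,3): print(r,[tuple(int(v) for v in h[r,c]) for c in range(206,238,3)])
h=cv2.cvtColor(d['scene']['pixels'],cv2.COLOR_RGB2HSV)
for r in range(160,178,3): print(r,[tuple(int(v) for v in h[r,c]) for c in range(218,248,3)])
E
```

```text
scene fit [[223.81213534 182.28528214]] rim [[230.66853175 169.84980073]] tip [[228.39622306 174.37702418]]
wrist fit [[247.53103495 171.87490595]] rim [[247.87255166 206.70992262]] tip [[247.46093047 191.36947527]]
134 [(18, 10, 130), (23, 8, 130), (18, 10, 125), (22, 23, 163), (21, 27, 123), (3, 124, 117), (2, 137, 121), (7, 86, 133), (4, 125, 126), (2, 154, 119), (17, 40, 121), (18, 25, 130), (15, 15, 99), (12, 12, 104)]
140 [(20, 6, 130), (23, 8, 129), (21, 24, 173), (15, 45, 147), (10, 89, 135), (21, 142, 131), (21, 155, 132), (20, 87, 135), (21, 157, 133), (21, 155, 133), (19, 114, 134), (4, 106, 120), (18, 26, 127), (15, 15, 103)]
146 [(12, 10, 134), (19, 19, 144), (11, 39, 110), (18, 132, 141), (22, 147, 132), (21, 74, 142), (22, 33, 138), (23, 33, 138), (21, 35, 140), (22, 40, 139), (22, 152, 138), (21, 155, 130), (3, 96, 114), (18, 25, 131)]
150 [(24, 9, 142), (19, 26, 169), (2, 131, 138), (21, 154, 137), (22, 42, 135), (22, 34, 134), (23, 32, 135), (23, 30, 137), (20, 33, 139), (22, 33, 139), (22, 33, 138), (21, 151, 133), (12, 117, 129), (19, 25, 110)]
154 [(23, 7, 137), 
[... 1791 characters left out ...]
0, 86), (113, 106, 89), (112, 112, 84), (107, 123, 79), (17, 52, 103)]
166 [(18, 53, 111), (0, 16, 93), (112, 120, 98), (112, 108, 97), (113, 108, 92), (110, 116, 92), (110, 115, 91), (110, 123, 89), (116, 40, 90), (18, 43, 106)]
169 [(18, 53, 97), (140, 10, 80), (110, 124, 97), (110, 113, 97), (112, 106, 91), (112, 107, 95), (111, 118, 91), (113, 115, 82), (0, 3, 96), (18, 48, 107)]
172 [(16, 66, 81), (33, 29, 87), (112, 102, 107), (112, 115, 95), (111, 104, 93), (110, 120, 87), (113, 116, 88), (110, 101, 86), (0, 11, 92), (17, 45, 101)]
175 [(18, 62, 91), (23, 45, 141), (21, 26, 129), (110, 112, 98), (112, 122, 90), (113, 109, 91), (109, 123, 81), (111, 93, 88), (40, 10, 75), (17, 48, 96)]
```

```bash
cat > m3.py <<'E'
from off import *
import sys
d=pickle.load(open(sys.argv[1],'rb'));d0=pickle.load(open('s0.pkl','rb'))
st=d['st'];tz=np.array(st['tool_rot'])[:,2];P=np.array(st['eef_pos']);rim=P+65.5*tz
a=np.array([-.508,-.151,.848]);F=np.array([587.6,174.5,88.4])
def mk(s,lo,hi,near,r):
    h=cv2.cvtColor(s['pixels'],cv2.COLOR_RGB2HSV);m=cv2.inRange(h,lo,hi)
    c=np.zeros_like(m);p=proj(s,near)[0].astype(int);cv2.circle(c,tuple(int(v) for v in p),r,255,-1);return m&c
s=d['wrist']
print('W former',*mid(s,mk(s,(0,70,90),(32,255,255),F-10*a,70),F-24*a,F+57*a,-.8,.9,60))
s=d['scene'];print('S cup',*mid(s,mk(s,(105,60,60),(122,255,255),rim-25*tz,16),rim,rim-65*tz,-.1,.6,16))
for n,f in(('scene',d0),('top',d0)):
    s=f[n];print(n,'former',*mid(s,mk(s,(0,65,90),(32,255,255),F-4*a,16),F-24*a,F+24*a,-.1,1,16))
E
python3 m3.py s3.pkl
```

```text
W former 25 [ 14.6  -2.4  -2.9  -2.5  -2.9  -2.5  -2.9  -2.9  -2.5  -2.5  -2.9  -2.9
  -2.5  -2.9  -2.9  -2.9  -2.9  -2.9  -2.9  -2.9  -2.9  -2.9  -2.5  -2.5
 -32.3] [14. 50. 51. 52. 53. 54. 54. 56. 57. 57. 58. 58. 59. 60. 60. 60. 60. 61.
 61. 61. 61. 61. 60. 60.  1.] [ 0.15 -0.98 -0.09]
S cup 9 [-0.9  1.2  1.   1.6 -0.1  1.1  1.8 -0.8  3.6] [63. 65. 68. 63. 63. 57. 53. 51. 48.] [-0.61 -0.68 -0.41]
scene former 9 [ -3.  -12.3 -12.5 -14.4 -14.6 -14.9 -15.1 -44.4 -46.3] [52. 87. 90. 90. 87. 83. 87. 22. 22.] [-0.61 -0.68 -0.41]
top former 6 [  2.3   1.7   1.1   1.8 -28.3 -27.5] [67. 64. 67. 62.  0.  0.] [-0.24  0.97 -0.06]
```

```bash
python3 - <<'E'
from off import *
d0=pickle.load(open('s0.pkl','rb'))
a=np.array([-.508,-.151,.848]);F=np.array([587.6,174.5,88.4]);tip=F+57*a;c={}
for n in('top','scene'):
    s=d0[n];h=cv2.cvtColor(s['pixels'],cv2.COLOR_RGB2HSV)
    p=proj(s,tip)[0].astype(int);o=np.zeros(h.shape[:2],np.uint8);cv2.circle(o,tuple(map(int,p)),12,255,-1)
    m=cv2.inRange(h,(0,0,0),(179,75,255))&o;g=h[:,:,2].copy();th=cv2.threshold(g[m>0],0,255,cv2.THRESH_OTSU)[0]
    k=(m>0)&(g>th);M=cv2.moments(k.astype(np.uint8),True);q=np.array([M['m10'],M['m01']])/M['m00'];c[n]=q
    print(n,q,proj(s,tip)[0],'area mm2',M['m00']*((np.array(s['R'])@tip+s['t'])[2]/K(s))**2)
t=tri(d0['top'],c['top'],d0['scene'],c['scene']);e=t-tip;print(t,e,'axial',e@a,'ux',e@[.813,.241,.53],'uy',e@[-.284,.959,0],'(ux perp to axis)')
E
```

```text
top [212.93129771 168.15648855] [213.528035   171.07660575] area mm2 1902.3331237763848
scene [227.61165049 174.95145631] [228.39622306 174.37702418] area mm2 1323.1399776643027
[567.91583055 166.97185554 129.69686289] [ 9.27183055  1.07885554 -7.03913711] axial -10.842185378952369 ux 4.067259753047868 uy -1.5985774134787234 (ux perp to axis)
```

```bash
python3 -m jog '[[[0,-0.02,0.06,0,0,0,0],[0,0.15,0.11,-0.28,0,0,0],[0,0.32,0.16,-0.57,0,0,0],[0,0.49,0.21,-0.85,0,0,0],[0,0.66,0.26,-1.13,0,0,0],[0,0.83,0.31,-1.41,0,0,0],[0,1.0,0.37,-1.7,0,0,0],[0,1.0,0.37,-1.7,0,0,0],[0,1.0,0.37,-1.7,0,0,0]]]' 40;  python3 - <<'E'
from rig import env
import cv2,numpy as np,pickle
d={n:env.snapshot(n) for n in("scene","top","wrist")}
d['st']=st=env.read_state();pickle.dump(d,open('s4.pkl','wb'))
print(np.round(st['joints'],1),st['eef_pos'],np.round(st['contact_force'],1))
a=d['top']['pixels'][130:220,180:280,::-1];b=d['scene']['pixels'][145:235,175:275,::-1];c=d['wrist']['pixels'][60:360,100:400,::-1]
cv2.imwrite('pics/z4.png',np.hstack([np.vstack([cv2.resize(i,(300,270),interpolation=2) for i in(a,b)]),cv2.resize(c,(500,540))]))
E
python3 m3.py s4.pkl | cut -c1-700
```

```text
t: 9.45
eef_pos: [541.0, 162.7, 165.4]
tool_rot: [[-0.849, -0.149, 0.506], [-0.081, 0.985, 0.153], [-0.521, 0.089, -0.849]]
contact_force: [-0.8, -0.8, -0.4]
width: 48.0
finger_force: 41.8
[ -0.3  27.7 -33.7 138.5 125.8  25.  -51.9] [541.15531094 162.76824161 166.29337379] [-0.2  0.  -0.5]
W former 24 [-0.7 -2.8 -2.5 -2.5 -2.5 -2.9 -2.6 -2.6 -2.3 -2.6 -2.6 -2.3 -2.7 -2.3
 -2.7 -2.7 -2.7 -2.8 -2.4 -2.5 -2.5 25.1 25.4 25.8] [ 7. 38. 40. 42. 43. 45. 46. 47. 48. 48. 50. 50. 51. 52. 52. 54. 54. 55.
 56. 56. 56.  2.  1.  1.] [ 0.13 -0.99 -0.11]
S cup 8 [ 4.4  0.1  3.2  1.4 -1.3 -1.5 -0.9  1.3] [58. 63. 63. 63. 61. 58. 53. 55.] [-0.61 -0.68 -0.41]
scene former 9 [ -3.  -12.3 -12.5 -14.4 -14.6 -14.9 -15.1 -44.4 -46.3] [52. 87. 90. 90. 87. 83. 87. 22. 22.] [-0.61 -0.68 -0.41]
top former 6 [  2.3   1.7   1.1   1.8 -28.3 -27.5] [67. 64. 67. 62.  0.  0.] [-0.24  0.97 -0.06]
```

View pics/z4.png

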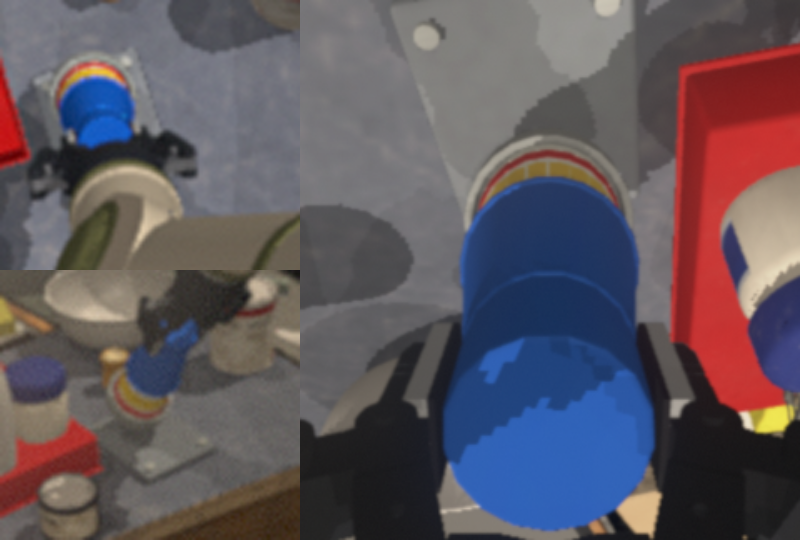

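The cup is over the former with no contact force, and its rim is just above the yellow band. The cup and collar centres coincide at x≈549 in the wrist crop. I'll step down while watching the force.

```bash
python3 -m jog '[[[0,0.08,0.025,-0.14,0,0,0],[0,0.17,0.05,-0.28,0,0,0],[0,0.17,0.05,-0.28,0,0,0],[0,0.17,0.05,-0.28,0,0,0]]]' 40; python3 -m jog '[[[0,0.04,0.013,-0.07,0,0,0],[0,0.08,0.025,-0.14,0,0,0],[0,0.08,0.025,-0.14,0,0,0],[0,0.08,0.025,-0.14,0,0,0]]]' 40
```

```text
t: 10.0
eef_pos: [546.3, 164.3, 157.3]
tool_rot: [[-0.849, -0.149, 0.507], [-0.081, 0.985, 0.153], [-0.522, 0.089, -0.848]]
contact_force: [0.8, 0.4, -1.4]
width: 47.8
finger_force: 41.8
t: 10.4
eef_pos: [548.7, 165.0, 153.2]
tool_rot: [[-0.849, -0.149, 0.507], [-0.081, 0.985, 0.153], [-0.522, 0.089, -0.848]]
contact_force: [0.1, 0.0, 0.2]
width: 47.6
finger_force: 41.8
```

```bash
python3 -m jog '[[[0,0.025,0.008,-0.04,0,0,0],[0,0.05,0.015,-0.085,0,0,0],[0,0.05,0.015,-0.085,0,0,0],[0,0.05,0.015,-0.085,0,0,0]]]' 40|egrep 'pos|contact'; python3 -m jog '[[[0,0.02,0.005,-0.03,0,0,0],[0,0.035,0.01,-0.055,0,0,0],[0,0.035,0.01,-0.055,0,0,0],[0,0.035,0.01,-0.055,0,0,0]]]' 40|egrep 'pos|contact'
```

```text
eef_pos: [550.2, 165.5, 150.7]
contact_force: [-0.2, -0.1, -1.5]
eef_pos: [551.3, 165.8, 149.1]
contact_force: [0.3, -0.3, -0.6]
```

```bash
python3 -m jog '[[[0,0.02,0.005,-0.03,0,0,0],[0,0.035,0.01,-0.055,0,0,0],[0,0.035,0.01,-0.055,0,0,0],[0,0.035,0.01,-0.055,0,0,0]]]' 40|egrep 'pos|contact'; python3 -m jog '[[[0,0.02,0.005,-0.03,0,0,0],[0,0.035,0.01,-0.055,0,0,0],[0,0.035,0.01,-0.055,0,0,0],[0,0.035,0.01,-0.055,0,0,0]]]' 40|egrep 'pos|contact';python3 - <<'E'
from rig import env
import cv2,numpy as np,pickle
d={n:env.snapshot(n) for n in("scene","wrist")}
st=env.read_state()
for _ in range(1): print(np.round(st['contact_force'],1),np.round(st['torque'],2))
b=d['scene']['pixels'][145:235,175:275,::-1];c=d['wrist']['pixels'][60:360,100:400,::-1]
cv2.imwrite('pics/z5.png',np.hstack([cv2.resize(b,(400,360),interpolation=2),cv2.resize(c,(400,360))]))
E
```

```text
eef_pos: [552.2, 166.1, 147.3]
contact_force: [-1.3, -0.2, -2.3]
eef_pos: [553.1, 166.3, 145.6]
contact_force: [-1.3, 0.6, -2.4]
[-1.8  0.  -2.6] [-0.33  1.31  0.02]
```

View pics/z5.png

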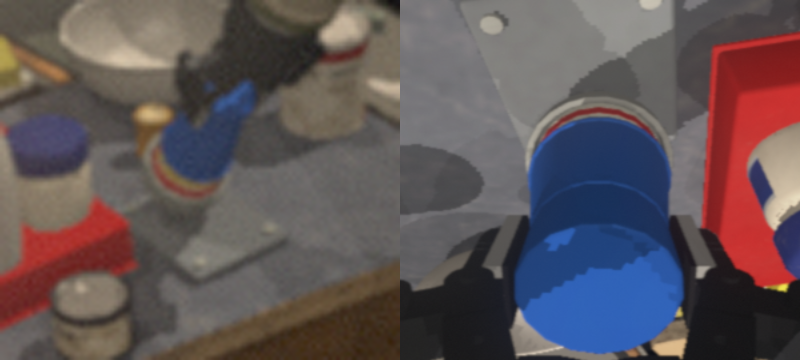

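A light sideways force of about 3 N says the cup is slightly too far up and ahead. I'll shift it back about 1 mm across the axis and continue gently.

```bash
python3 -m jog '[[[0,-0.03,-0.008,-0.018,0,0,0],[0,-0.03,-0.008,-0.018,0,0,0],[0,-0.03,-0.008,-0.018,0,0,0]]]' 40|egrep 'pos|contact'; python3 -m jog '[[[0,0.01,0.003,-0.015,0,0,0],[0,0.02,0.006,-0.035,0,0,0],[0,0.02,0.006,-0.035,0,0,0],[0,0.02,0.006,-0.035,0,0,0]]]' 40|egrep 'pos|contact';python3 -m jog '[[[0,0.01,0.003,-0.015,0,0,0],[0,0.02,0.006,-0.035,0,0,0],[0,0.02,0.006,-0.035,0,0,0],[0,0.02,0.006,-0.035,0,0,0]]]' 40|egrep 'pos|contact'
```

```text
eef_pos: [552.8, 166.2, 145.5]
contact_force: [0.1, 0.7, -1.4]
eef_pos: [553.3, 166.3, 144.3]
contact_force: [-0.4, 0.2, -1.1]
eef_pos: [553.8, 166.5, 143.3]
contact_force: [-0.8, 0.1, 2.5]
```

```bash
python3 -m jog '[[[0,0,0,0,0,0,0],[0.7,0,0,0,0,0,0],[0.7,0,0,0,0,0,0],[0.8,0,0,0,0,0,0],[1,0,0,0,0,0,0],[1,0,0,0,0,0,0],[1,0,0,0,0,0,0],[1,0,0,0,0,0,0],[1,0,0,0,0,0,0]]]'; python3 -m jog '[[[1,-0.2,-0.06,0.34,0,0,0],[1,-0.4,-0.12,0.68,0,0,0],[1,-0.6,-0.18,1.02,0,0,0],[1,-0.8,-0.24,1.36,0,0,0],[1,-1.0,-0.3,1.7,0,0,0],[1,-1.3,-0.4,2.2,0,0,0],[1,-1.3,-0.4,2.2,0,0,0],[1,-1.3,-0.4,2.2,0,0,0]]]'; python3 - <<'E'
from rig import env
import cv2,numpy as np,pickle
d={n:env.snapshot(n) for n in("scene","top","wrist")}
d['st']=st=env.read_state();pickle.dump(d,open('s6.pkl','wb'))
a=d['top']['pixels'][130:220,180:280,::-1];b=d['scene']['pixels'][145:235,175:275,::-1];c=d['wrist']['pixels'][60:360,100:400,::-1]
cv2.imwrite('pics/z6.png',np.hstack([np.vstack([cv2.resize(i,(300,270),interpolation=2) for i in(a,b)]),cv2.resize(c,(500,540))]))
E
```

```text
t: 14.1
eef_pos: [553.7, 166.5, 143.2]
tool_rot: [[-0.849, -0.149, 0.507], [-0.081, 0.985, 0.153], [-0.522, 0.089, -0.848]]
contact_force: [-0.4, 0.4, -0.7]
width: 85.2
finger_force: 0.0
t: 14.9
eef_pos: [514.7, 154.5, 210.4]
tool_rot: [[-0.848, -0.149, 0.509], [-0.081, 0.985, 0.153], [-0.524, 0.088, -0.847]]
contact_force: [0.6, 1.2, -0.2]
width: 85.6
finger_force: 0.0
```

View pics/z6.png

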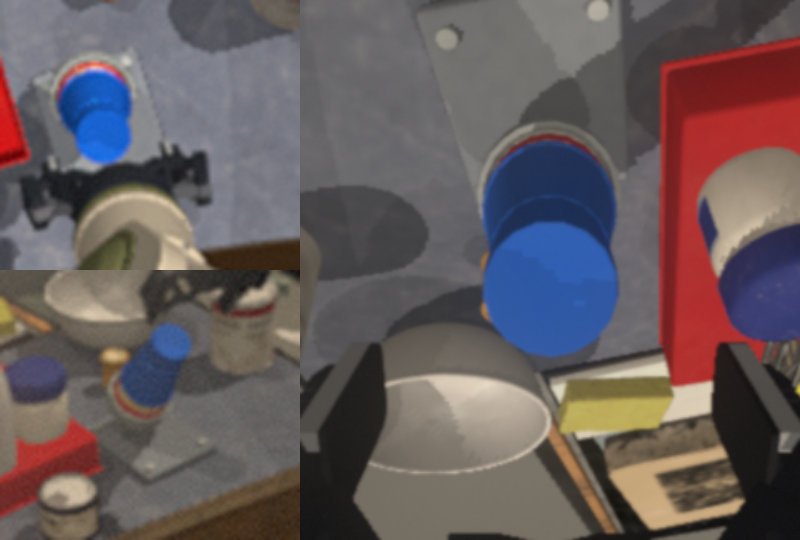

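The cup sits on the former along its axis, the red ring still shows, and the gripper is clear. Handing in.

```bash
python3 -c "
from rig import env
print(env.job_done())"
```

```text
the job is handed in; nothing more can be done
None
```

The blue cup is on the former with its rim over the yellow band and the red ring still showing. I released it at light contact (about 2.5 N), withdrew the gripper clear and handed the job in; no verdict came back.

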